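Put away the calibrator kit

TASK

Put away the five loose parts of the temperature calibrator kit: slip both rings over the upright post, the wide ring at the bottom and the small one lying on top of it; stand each round sleeve upright in the block whose well suits it, the thick one in the wide well and the thin one in the narrow well; and stand the hex adapter on its hex base in the shallow tray.

Things in the scene. Friction and masses are not known exactly. Their poses are not given: they have to be found in the camera images.
- ring_wide_mid (a point): Wide steel spacer ring lying flat, outside diameter 60 mm, bore 38 mm, 18 mm high. Point at its centre, 9 mm above its underside; z along its axis. Loose, about 0.12 kg.
- ring_small_mid (a point): Small steel spacer ring lying flat, outside diameter 44 mm, bore 34 mm, 18 mm high. Point at its centre, 9 mm above its underside; z along its axis. Loose, about 0.05 kg.
- sleeve_thick_mid (a point): Thick aluminium insert sleeve: a plain cylinder standing upright, diameter 42 mm, 80 mm tall, four small dark bores in its top. Point at its centre, 40 mm above its underside; z up along its axis. Loose, about 0.27 kg.
- sleeve_thin_mid (a point): Thin aluminium insert sleeve: a plain cylinder standing upright, diameter 22 mm, 80 mm tall, one small dark bore in its top. Point at its centre, 40 mm above its underside; z up along its axis. Loose, about 0.08 kg.
- adapter_mid (a point): Steel hex adapter standing upright: a hexagonal base 36 mm across flats (42 mm across corners) and 22 mm high, with a round threaded stub 20 mm in diameter on it, 47 mm tall in all. Point on its axis, 23.5 mm above its underside; z up, and two of the hex flats face along its +x and -x axis (the others every 60 degrees). Loose, about 0.2 kg.
- post: Post for the rings, fixed: a dark steel disc 80 mm in diameter and 10 mm thick with an upright steel pin 14 mm in diameter at its centre, rising to 62 mm above the table. Origin on the table under the pin; z up. Rings lie flat around the pin on the disc.
- block_wide: Grey plastic block, fixed, 90 x 90 mm and 24 mm high, with a round well 60 mm wide and 14 mm deep at its centre, open at the top (well floor 10 mm above the table). Origin on the table under the well's centre; z up.
- block_narrow: Grey plastic block, fixed, 70 x 70 mm and 24 mm high, with a round well 38 mm wide and 14 mm deep at its centre, open at the top (well floor 10 mm above the table). Origin on the table under the well's centre; z up.
- tray: Shallow white plastic tray, fixed, open at the top, outside 130 mm (its x) by 160 mm (its y), 16 mm high, walls and floor 4 mm thick. Origin on the table under its centre; z up.
Not all that is in view belongs to the job. Leave any blue or turquoise look-alike of the part that bears sleeve_thick_mid alone. What is shaped like the part that bears adapter_mid but orange is not meant.

How it is judged:
By the outcome, as a careful person would: the job done as asked, in the order asked, and still so for the second after the job is handed in, with the robot touching nothing.
It also fails if it takes over 122 s, if anything falls off the work surface, if the arm or the gripper's body presses on something with over 40 N, if the wrist force passes 120 N, or if a joint passes its speed limit or range.

ROBOT

A 6-joint arm with a two-finger parallel gripper is mounted at the origin on the work surface. World frame = base frame: x ahead of the robot, y to its left, z up, the work surface at z = 0. Lengths are in m, angles in rad, forces in N, time in s.
With the tool pointing down it reaches from about 0.225 to 0.875 m from the base axis. Payload 3.4 kg.
Tool frame: the origin (TCP) lies midway between the tips of the shut fingers; the grasp point (between the pads) lies 19 mm behind it; z points along the fingers, y is the line along which they close (so a half turn about z gives the same grasp; the last joint's range is limited). The gripper opens to 85 mm and grips with 20 to 120 N. Pads are 22 mm wide; open, the fingers measure 114 mm over their backs; the gripper's body (76 mm by 85 mm) begins 54 mm behind the grasp point. The pads swing forward as they close: fully open they stand 13 mm farther back than shut.
Start: joints at [-1.449, 0.276, 1.505, -0, 1.361, -0.121], TCP at [0.138, -0.558, 0.231] pointing down, gripper open.
Joint ranges: [-2.89, 2.89], [-0.75, 2.08], [0.22, 2.7], [-1.18, 4.32], [0.11, 2.71], [-2.7, 2.7]. Speed limits (rad/s): [2.57, 2.57, 3.14, 3.14, 3.14, 3.14].

INTERFACE

Orientations are given as a unit quaternion [w, x, y, z].
In Python, from bench import * gives the robot as it stands.
- The arm moves only by the shell command python3 -m handwheel 'ROWS' [FORCE]. ROWS is JSON, a list of rows, each a list of 5 numbers: the shift along the tool's x, y, z in m, then the turn about the tool's z in degrees, then the opening, from -1 (shut) to 1 (fully open), so that 0 is half open. A call has 1 to 10 rows; each row is the pose to reach, as a shift and turn from the pose commanded when the call began, along the tool's axes at that moment; what a row does not reach only later rows make up. A row lasts 1/12 s, in which the tool goes at most 41.7 mm and 7.16 degrees, less where a joint would pass 70% of its speed; a pose out of reach is approached as far as the arm can. A call with a gripper value outside its range is refused whole. The fingers move at their own pace and stop on an object; FORCE is the grip in N (left out, the last holds). Time passes only in rows, so rows that repeat a pose let the fingers close. It gives the time, the measured TCP pose, the force, the opening and the grip force at its end, in the units of the state.
- sense(): the state, without advancing time (a new reading comes with each control period).
- get_image(name): name is "scene" or "side" or "wrist"; returns a dict with "frame" (480x640x3 uint8, red, green, blue), "mtx" (3x3 intrinsics, pixels), "R" (3x3) and "t" (3): a world point X has camera coordinates R X + t. Camera axes: x right, y down, z forward; pixel columns grow to the right and rows downward; lengths in m; the calibration is good to about 2 mm. A picture is of the moment at which its call begins. There is no depth.
- job_done(): hands the job in; it is judged then, once.
The state is a dict: "time_s": time; "joint_positions": joint angles; "qvel": joint speeds; "effort": joint torques, N m; "tcp_pos": TCP position; "tcp_rot": TCP orientation; "ft_force": force on the tool from outside, world axes, zero at the start; "moment": the same for the moment, N m; "grip_width": finger opening in m; "finger_force": force on a finger pad.
Only numpy, scipy, OpenCV 4.12 (cv2) and the standard library are available. Lean on these libraries where they do the work, as an engineer would, in place of code of your own. Each camera call takes 0.05 s, during which the arm holds its last target. There are 200 camera calls.

## Working session

There is one attempt and no reset: what is moved stays moved. The work goes in short steps, Python scripts to look and compute and a shell command to move; the robot and the scene stay as the last step left them, time stands still between calls to the robot, and variables do not carry over. Pictures are saved under pics/ and viewed, at most 14 in all, crops included, and the job is handed in when it is done.

```bash
mkdir -p pics; ls; python3 - <<'E'
from bench import *
import cv2
for n in ("scene","side"):
    d=get_image(n); cv2.imwrite(f"pics/{n}0.png",cv2.resize(d["frame"][:,:,::-1],(800,600),interpolation=cv2.INTER_CUBIC))
    print(n,d["mtx"],-d["R"].T@d["t"])
s=sense();print(s["time_s"],s["tcp_pos"],s["tcp_rot"])
E
```

```text
pics
scene [[588.83364053   0.         309.89992925]
 [  0.         588.83364053 235.38087766]
 [  0.           0.           1.        ]] [ 1.22977019 -0.47859685  0.8989858 ]
side [[437.17099154   0.         319.97894626]
 [  0.         437.17099154 241.50263814]
 [  0.           0.           1.        ]] [0.36666489 0.72962876 0.64155717]
0.1 [ 0.1381652  -0.55765807  0.23053158] [-8.34385077e-04  9.92640595e-01  1.21094812e-01 -2.49517470e-06]
```

View pics/scene0.png

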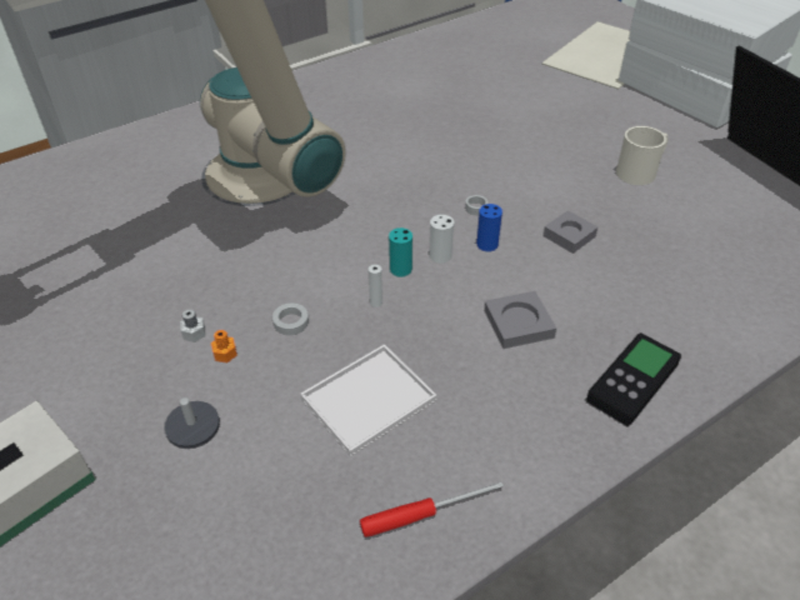

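View pics/side0.png

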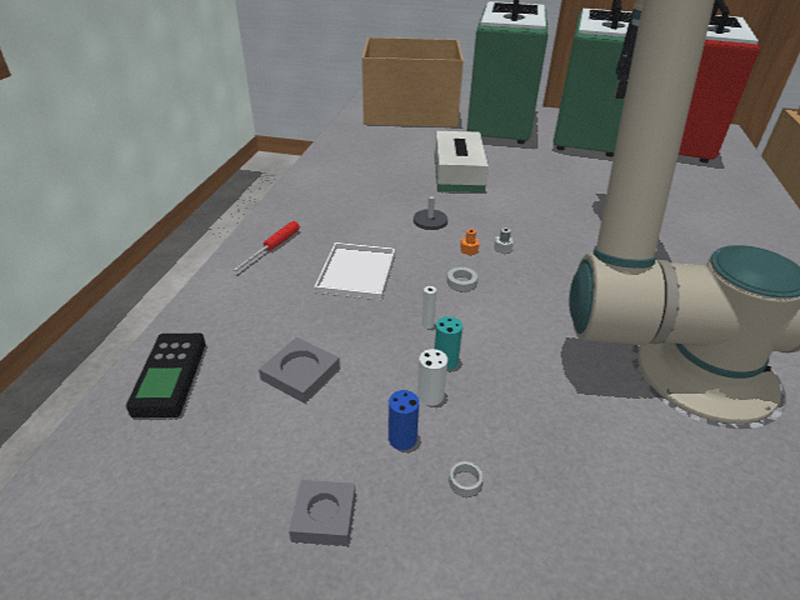

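The scene view shows (800x600 px) wide ring (291,315), small ring (477,203), thick sleeve top (442,221), thin sleeve top (375,269), steel adapter top (189,314), post tip (184,400), wide block (519,314), narrow block (571,228) and tray (368,395). The side view shows the same layout. The blue and turquoise sleeves and the orange adapter are decoys.

```bash
cat > h.py <<'E'
from bench import *
import numpy as np, cv2
from scipy.spatial.transform import Rotation as Ro
def ray(d,u,v,z):
    w=d["R"].T@np.linalg.solve(d["mtx"],[u,v,1.]); c=-d["R"].T@d["t"]
    return (c+w*(z-c[2])/w[2])
def proj(d,X):
    p=d["mtx"]@(d["R"]@np.asarray(X)+d["t"]); return p[:2]/p[2]
def tool(p,s=None):
    "world point -> tool-frame shift from current TCP"
    s=s or sense(); return Ro.from_quat(np.roll(s["tcp_rot"],-1)).inv().apply(np.asarray(p)-s["tcp_pos"])
E
python3 - <<'E'
from h import *
S=get_image("scene");D=get_image("side")
P=dict(wide=(.018,(291,315),(462,275)),small=(.018,(477,203),(466,475)),thick=(.08,(442,221),(433,358)),thin=(.08,(375,269),(430,290)),
adapter=(.047,(189,314),(506,230)),post=(.062,(184,400),(432,197)),disc=(.01,(192,423),(431,218)),bw=(.024,(519,314),(299,365)),bn=(.024,(571,228),(324,506)),
t1=(.016,(302,395),(395,248)),t2=(.016,(384,347),(380,297)),t3=(.016,(435,393),(316,291)),t4=(.016,(351,445),(335,243)))
for k,(z,a,b) in P.items():
    print(k,*[np.round(ray(d,p[0]/1.25,p[1]/1.25,z)[:2],4) for d,p in((S,a),(D,b))])
E
```

```text
wide [ 0.428  -0.1499] [ 0.4268 -0.1509]
small [0.3678 0.2939] [0.3625 0.2974]
thick [0.4336 0.1566] [0.4348 0.1549]
thin [ 0.4707 -0.0087] [ 0.4681 -0.0065]
adapter [ 0.3582 -0.2956] [ 0.355 -0.295]
post [ 0.5291 -0.3723] [ 0.528  -0.3727]
disc [ 0.532  -0.3726] [ 0.5269 -0.3696]
bw [0.6456 0.1579] [0.6449 0.1632]
bn [0.5325 0.3835] [0.5278 0.3857]
t1 [ 0.5831 -0.2157] [ 0.5769 -0.2164]
t2 [ 0.5734 -0.0609] [ 0.5663 -0.0466]
t3 [ 0.6935 -0.0488] [ 0.6874 -0.0354]
t4 [ 0.7004 -0.2018] [ 0.7046 -0.204 ]
```

```bash
python3 - <<'E'
from h import *
S=get_image("scene")
for n,p,z in(("turq",(401,235),.08),("blue",(490,211),.08),("orange",(221,333),.047)): print(n,np.round(ray(S,p[0]/1.25,p[1]/1.25,z),3))
print(tool([.427,-.150,.18]))
E
python3 -m handwheel '[[0.38,-0.326,0.04,13.9,1],[0.38,-0.326,0.04,13.9,1],[0.38,-0.326,0.04,13.9,1],[0.38,-0.326,0.04,13.9,1],[0.38,-0.326,0.04,13.9,1],[0.38,-0.326,0.04,13.9,1],[0.38,-0.326,0.04,13.9,1],[0.38,-0.326,0.04,13.9,1],[0.38,-0.326,0.04,13.9,1],[0.38,-0.326,0.04,13.9,1]]'
python3 - <<'E'
from h import *
print(tool([.427,-.150,.18]),sense()["tcp_rot"])
E
```

```text
turq [0.424 0.076 0.08 ]
blue [0.46  0.244 0.08 ]
orange [ 0.426 -0.27   0.047]
[ 0.37839177 -0.3265031   0.0511953 ]
time_s: 1.08
tcp_pos: [0.3799, -0.2181, 0.1982]
tcp_rot: [0.0, 1.0, -0.0, 0.0]
ft_force: [1.0, -0.9, -0.7]
grip_width: 0.0852
finger_force: 0.0
[ 0.0470551  -0.06808835  0.0181724 ] [ 2.77708510e-04  9.99999910e-01 -1.07970942e-04  3.02032124e-04]
```

```bash

python3 -m handwheel '[[0.047,-0.068,0.05,0,1],[0.047,-0.068,0.05,0,1],[0.047,-0.068,0.05,0,1],[0.047,-0.068,0.05,0,1],[0.047,-0.068,0.05,0,1]]'
python3 - <<'E'
from h import *
d=get_image("wrist"); cv2.imwrite("pics/w1.png",d["frame"][:,:,::-1])
for p in ((.427,-.150,.018),(.435,-.0075,.08)): print(proj(d,p))
print(-d["R"].T@d["t"],d["mtx"][0,0],sense()["tcp_pos"])
E
```

```text
time_s: 1.5
tcp_pos: [0.4261, -0.1515, 0.1478]
tcp_rot: [0.0, 1.0, 0.001, -0.001]
ft_force: [-0.2, -0.7, 0.5]
grip_width: 0.0855
finger_force: 0.0
[317.31140583 230.30052493]
[ 56.62001502 248.53539083]
[ 0.50809464 -0.15147966  0.29033932] 406.51075199547097 [ 0.4262733  -0.15234479  0.14842192]
```

View pics/w1.png

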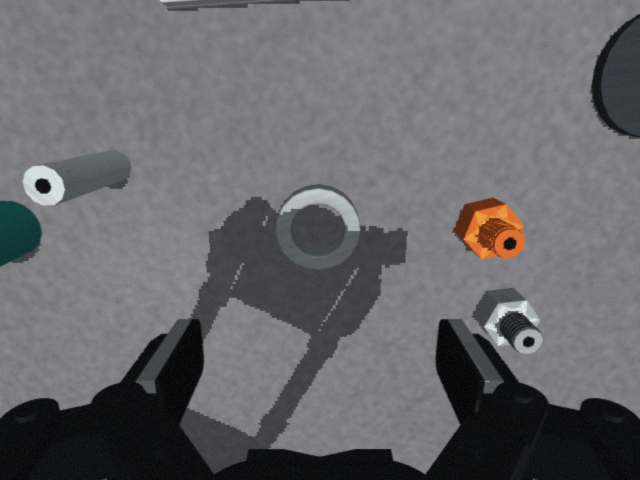

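Wrist view: the wide ring is at (318,229), and the projection of my estimate falls at (317,230), so the estimate is good. Descending to grasp.

```bash

python3 -m handwheel '[[0.001,-0.002,0.04,0,1],[0.001,-0.002,0.08,0,1],[0.001,-0.002,0.11,0,1],[0.001,-0.002,0.13,0,1],[0.001,-0.002,0.14,0,1],[0.001,-0.002,0.144,0,1],[0.001,-0.002,0.144,0,1],[0.001,-0.002,0.144,0,0.2],[0.001,-0.002,0.144,0,0],[0.001,-0.002,0.144,0,-0.2]]' 40
python3 -m handwheel '[[0,0,0,0,-0.5],[0,0,0,0,-0.5],[0,0,0,0,-0.5],[0,0,0,0,-0.5]]'
```

```text
time_s: 2.38
tcp_pos: [0.4282, -0.1508, 0.0056]
tcp_rot: [0.001, 1.0, -0.0, 0.001]
ft_force: [-0.2, -0.1, 2.4]
grip_width: 0.057
finger_force: 42.1
time_s: 2.72
tcp_pos: [0.4282, -0.1508, 0.0056]
tcp_rot: [0.001, 1.0, 0.0, 0.001]
ft_force: [-1.9, -1.2, 5.9]
grip_width: 0.0571
finger_force: 42.5
```

```bash

python3 -m handwheel '[[0,0,-0.03,0,-0.5],[0,0,-0.07,0,-0.5],[0,0,-0.11,0,-0.5],[0.02,0.03,-0.13,0,-0.5],[0.035,0.065,-0.13,0,-0.5],[0.05,0.1,-0.13,0,-0.5],[0.065,0.14,-0.13,0,-0.5],[0.08,0.175,-0.13,0,-0.5],[0.09,0.205,-0.13,0,-0.5],[0.1,0.2215,-0.13,0,-0.5]]'
python3 -m handwheel '[[0,0,0,0,-0.5],[0,0,0,0,-0.5]]'
python3 - <<'E'
from h import *
d=get_image("wrist"); cv2.imwrite("pics/w2.png",d["frame"][:,:,::-1])
for p in ((.5285,-.3725,.062),(.5285,-.3725,.01)): print(proj(d,p))
print(tool((.5285,-.3725,.015)))
E
```

```text
time_s: 3.55
tcp_pos: [0.5279, -0.3755, 0.1344]
tcp_rot: [0.002, 1.0, -0.001, 0.001]
ft_force: [0.1, 0.9, -1.4]
grip_width: 0.0568
finger_force: 44.9
time_s: 3.72
tcp_pos: [0.5271, -0.3719, 0.1338]
tcp_rot: [-0.0, 1.0, -0.0, -0.0]
ft_force: [0.2, 1.4, -0.9]
grip_width: 0.0569
finger_force: 44.9
[320.47038738 259.01246741]
[320.35020243 232.28164316]
[0.00201218 0.00199003 0.11884274]
```

View pics/w2.png

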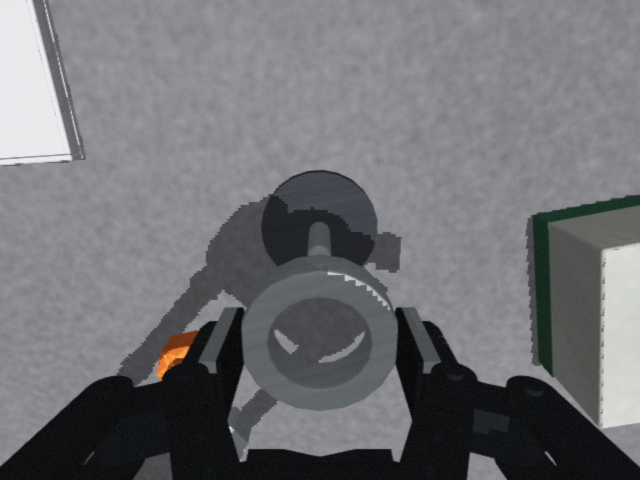

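The ring is held, with its top centre at (319,333). The post disc is at (319.5,228), so the post is about 2 mm farther in x than estimated.

```bash

python3 - <<'E'
from h import *
d=get_image("wrist");s=sense()
print(ray(d,319,333,.146),ray(d,319.5,228,.01),s["tcp_pos"])
E
```

```text
[ 0.53073683 -0.37061478  0.146     ] [ 0.53094027 -0.370597    0.01      ] [ 0.52648216 -0.37008443  0.13399882]
```

```bash

python3 -m handwheel '[[0,0,0.03,0,-0.5],[0,0,0.06,0,-0.5],[0,0,0.09,0,-0.5],[0,0,0.107,0,-0.5],[0,0,0.114,0,-0.5],[0,0,0.118,0,-0.5],[0,0,0.118,0,-0.5],[0,0,0.118,0,1],[0,0,0.118,0,1],[0,0,0.118,0,1]]'
python3 -m handwheel '[[0,0,0,0,1],[0,0,-0.03,0,1],[0,0,-0.07,0,1],[0,0,-0.11,0,1],[0,0,-0.12,0,1]]'
```

```text
time_s: 4.65
tcp_pos: [0.5282, -0.3721, 0.0177]
tcp_rot: [0.001, 1.0, 0.0, 0.001]
ft_force: [-1.2, 0.1, -0.1]
grip_width: 0.0851
finger_force: 0.0
time_s: 5.07
tcp_pos: [0.5303, -0.3741, 0.1436]
tcp_rot: [0.004, 1.0, 0.0, 0.005]
ft_force: [0.7, -1.6, 1.0]
grip_width: 0.0852
finger_force: 0.0
```

```bash

python3 -m handwheel '[[-0.008,-0.033,-0.01,0,1],[-0.017,-0.067,-0.01,0,1],[-0.025,-0.1,-0.01,0,1],[-0.033,-0.133,-0.01,0,1],[-0.042,-0.167,-0.01,0,1],[-0.05,-0.2,-0.01,0,1],[-0.06,-0.24,-0.01,0,1],[-0.068,-0.27,-0.01,0,1],[-0.075,-0.305,-0.01,0,1],[-0.083,-0.335,-0.01,0,1]]'
python3 -m handwheel '[[-0.008,-0.033,0,0,1],[-0.017,-0.067,0,0,1],[-0.025,-0.1,0,0,1],[-0.033,-0.133,0,0,1],[-0.042,-0.167,0,0,1],[-0.05,-0.2,0,0,1],[-0.06,-0.24,0,0,1],[-0.068,-0.27,0,0,1],[-0.075,-0.305,0,0,1],[-0.083,-0.333,0,0,1]]'
python3 -m handwheel '[[0,0,0,0,1],[0,0,0,0,1]]'
python3 - <<'E'
from h import *
d=get_image("wrist"); cv2.imwrite("pics/w3.png",d["frame"][:,:,::-1])
for p in ((.365,.2955,.018),): print(proj(d,p))
print(tool((.365,.2955,.005)),sense()["tcp_pos"])
E
```

```text
time_s: 5.9
tcp_pos: [0.4436, -0.0346, 0.1465]
tcp_rot: [-0.0, 1.0, -0.0, 0.001]
ft_force: [1.1, 0.6, -0.5]
grip_width: 0.0854
finger_force: 0.0
time_s: 6.73
tcp_pos: [0.3609, 0.2991, 0.1465]
tcp_rot: [-0.001, 1.0, 0.0, 0.001]
ft_force: [0.2, -0.5, -0.7]
grip_width: 0.0856
finger_force: 0.0
time_s: 6.9
tcp_pos: [0.3607, 0.2977, 0.1462]
tcp_rot: [0.0, 1.0, 0.002, 0.0]
ft_force: [-0.1, -0.9, 0.0]
grip_width: 0.0855
finger_force: 0.0
[322.65174302 226.53408798]
[0.00410315 0.00107259 0.14111126] [0.36085434 0.29665932 0.14610933]
```

View pics/w3.png

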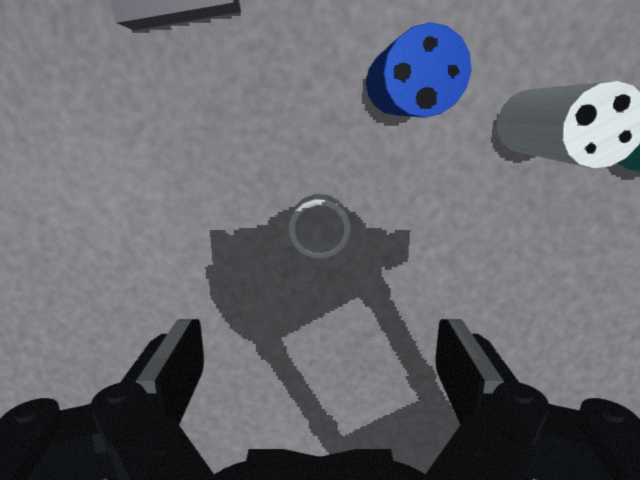

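Small ring at (319,226), about 2 mm left of the estimate. Descending.

```bash

python3 -m handwheel '[[0.004,-0.001,0.04,0,1],[0.004,-0.001,0.08,0,1],[0.004,-0.001,0.11,0,1],[0.004,-0.001,0.13,0,1],[0.004,-0.001,0.138,0,1],[0.004,-0.001,0.141,0,0.6],[0.004,-0.001,0.141,0,0.3],[0.004,-0.001,0.141,0,0],[0.004,-0.001,0.141,0,-0.3],[0.004,-0.001,0.141,0,-0.6]]' 30
python3 -m handwheel '[[0,0,0,0,-0.6],[0,0,0,0,-0.6],[0,0,0,0,-0.6],[0,0,-0.02,0,-0.6],[0,0,-0.06,0,-0.6],[0,0,-0.1,0,-0.6],[0,0,-0.14,0,-0.6]]'
```

```text
time_s: 7.78
tcp_pos: [0.3664, 0.2981, 0.0066]
tcp_rot: [-0.001, 1.0, 0.0, 0.002]
ft_force: [1.3, -0.9, 5.0]
grip_width: 0.0416
finger_force: 30.8
time_s: 8.37
tcp_pos: [0.3645, 0.2974, 0.1471]
tcp_rot: [0.0, 1.0, 0.0, -0.0]
ft_force: [0.9, 0.5, -0.8]
grip_width: 0.0415
finger_force: 30.9
```

```bash

python3 -m handwheel '[[0.008,0.033,0,0,-0.6],[0.017,0.067,0,0,-0.6],[0.025,0.1,0,0,-0.6],[0.033,0.133,0,0,-0.6],[0.042,0.167,0,0,-0.6],[0.05,0.2,0,0,-0.6],[0.06,0.24,0,0,-0.6],[0.068,0.27,0,0,-0.6],[0.075,0.305,0,0,-0.6],[0.082,0.335,0,0,-0.6]]'
python3 -m handwheel '[[0.008,0.033,0,0,-0.6],[0.017,0.067,0,0,-0.6],[0.025,0.1,0,0,-0.6],[0.033,0.133,0,0,-0.6],[0.042,0.167,0,0,-0.6],[0.05,0.2,0,0,-0.6],[0.06,0.24,0,0,-0.6],[0.068,0.27,0,0,-0.6],[0.075,0.305,0,0,-0.6],[0.082,0.333,0,0,-0.6]]'
python3 -m handwheel '[[0,0,0,0,-0.6],[0,0,0,0,-0.6]]'
python3 - <<'E'
from h import *
d=get_image("wrist"); cv2.imwrite("pics/w4.png",d["frame"][:,:,::-1])
print(tool((.53,-.371,.034)),sense()["tcp_pos"],proj(d,(.53,-.371,.062)))
E
```

```text
time_s: 9.2
tcp_pos: [0.4474, -0.0394, 0.1458]
tcp_rot: [0.0, 1.0, -0.0, 0.001]
ft_force: [0.1, -0.4, 0.1]
grip_width: 0.0414
finger_force: 30.9
time_s: 10.03
tcp_pos: [0.5295, -0.3729, 0.1456]
tcp_rot: [0.001, 1.0, -0.0, 0.0]
ft_force: [0.3, 0.6, -0.9]
grip_width: 0.0418
finger_force: 30.9
time_s: 10.2
tcp_pos: [0.5292, -0.3717, 0.145]
tcp_rot: [-0.0, 1.0, -0.001, 0.0]
ft_force: [-0.2, 0.5, -0.1]
grip_width: 0.0414
finger_force: 30.9
[0.00119366 0.00094263 0.11095368] [ 0.52886073 -0.37017485  0.14495519] [318.21784854 253.4229228 ]
```

View pics/w4.png

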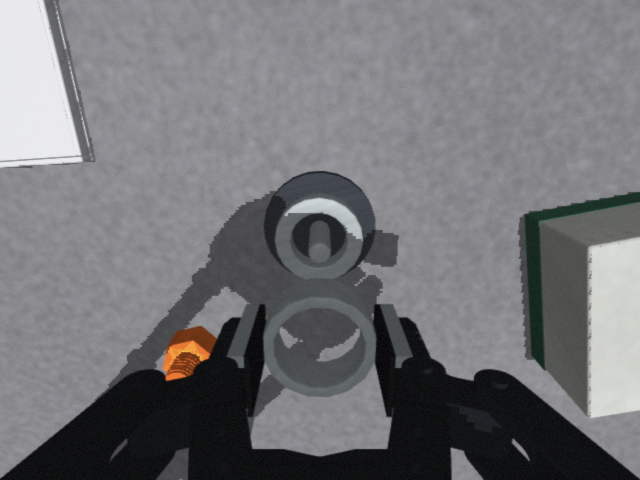

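The wide ring lies flat around the pin, with its top at (319,238). The small ring is held at (319.5,345).

```bash

python3 - <<'E'
from h import *
d=get_image("wrist");s=sense()
print(ray(d,319.5,345,.1564),ray(d,319,238,.028),s["tcp_pos"])
E
```

```text
[ 0.52750569 -0.37022591  0.1564    ] [ 0.52829933 -0.36974336  0.028     ] [ 0.52875261 -0.36931283  0.14504608]
```

```bash

python3 -m handwheel '[[0.001,0,0.04,0,-0.6],[0.001,0,0.075,0,-0.6],[0.001,0,0.095,0,-0.6],[0.001,0,0.105,0,-0.6],[0.001,0,0.11,0,-0.6],[0.001,0,0.11,0,-0.6],[0.001,0,0.11,0,0.3],[0.001,0,0.11,0,1],[0.001,0,0.11,0,1],[0.001,0,0.11,0,1]]'
python3 -m handwheel '[[0,0,0,0,1],[0,0,-0.04,0,1],[0,0,-0.08,0,1],[0,0,-0.12,0,1],[0,0,-0.12,0,1]]'
python3 - <<'E'
from h import *
d=get_image("wrist"); cv2.imwrite("pics/w5.png",d["frame"][120:360,160:480,::-1])
E
python3 -m handwheel '[[-0.0075,-0.041,0,-7,1],[-0.015,-0.082,0,-14,1],[-0.0225,-0.123,0,-21,1],[-0.03,-0.164,0,-28,1],[-0.0375,-0.205,0,-35,1],[-0.045,-0.246,0,-42,1],[-0.0525,-0.287,0,-49,1],[-0.06,-0.328,0,-56,1],[-0.0675,-0.369,0,-63,1],[-0.075,-0.41,0,-70,1]]'
python3 - <<'E'
from h import *
s=sense();print(tool((.434,.1557,.15)),s["joint_positions"])
E
```

```text
time_s: 11.13
tcp_pos: [0.5308, -0.3707, 0.0361]
tcp_rot: [0.001, 1.0, 0.0, 0.001]
ft_force: [0.1, -0.3, -0.2]
grip_width: 0.0851
finger_force: 0.0
time_s: 11.55
tcp_pos: [0.5343, -0.3738, 0.1645]
tcp_rot: [0.006, 1.0, 0.0, 0.006]
ft_force: [1.2, 0.0, 1.2]
grip_width: 0.0853
finger_force: 0.0
time_s: 12.43
tcp_pos: [0.4537, 0.0412, 0.1543]
tcp_rot: [-0.0, 0.818, 0.576, -0.001]
ft_force: [0.2, 0.4, 0.2]
grip_width: 0.0856
finger_force: 0.0
[ 0.1011435  -0.05708146  0.00434451] [-6.22891652e-02  1.58425471e-01  1.86877440e+00  4.13072955e-06
  1.11571942e+00  2.81242925e-01]
```

View pics/w5.png

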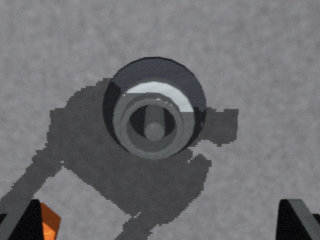

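Both rings are stacked concentrically around the pin (crop, centre about (154,130)). On to the thick sleeve.

```bash

python3 -m handwheel '[[0.033,-0.019,0,-7,1],[0.067,-0.038,0,-14,1],[0.1,-0.057,0,-20,1],[0.1,-0.057,0,-20,1],[0.1,-0.057,0,-20,1]]'
python3 - <<'E'
from h import *
d=get_image("wrist"); cv2.imwrite("pics/w6.png",d["frame"][:,:,::-1])
s=sense();print(s["tcp_pos"],s["tcp_rot"],tool((.434,.1557,.04)),proj(d,(.434,.1557,.08)),proj(d,(.47,-.0075,.08)))
E
```

```text
time_s: 12.85
tcp_pos: [0.4345, 0.1546, 0.1543]
tcp_rot: [-0.0, 0.706, 0.709, -0.001]
ft_force: [0.4, 0.5, -0.2]
grip_width: 0.0851
finger_force: 0.0
[0.43506918 0.15324428 0.15438458] [-7.15275888e-05  7.06466127e-01  7.07746395e-01 -8.04073173e-04] [ 0.00257603 -0.00092299  0.1143832 ] [316.09515953 255.1018889 ] [368.23000566 476.82378852]
```

View pics/w6.png

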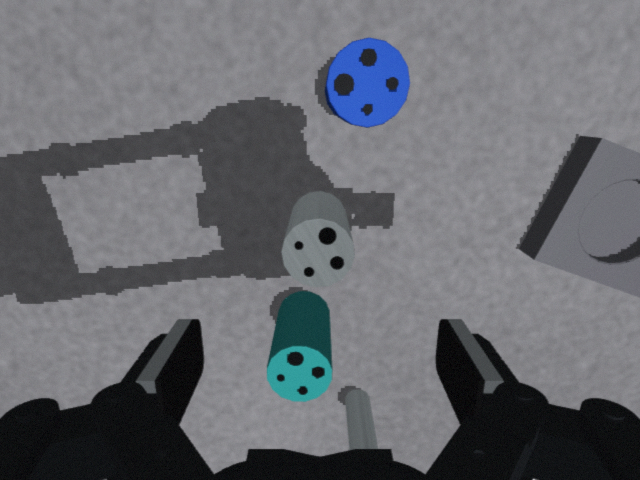

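Thick sleeve top at (318,250) vs. predicted (316,255): about 2.5 mm more in +y. The turquoise sleeve is clear of the pads.

```bash

python3 -m handwheel '[[0.005,0,0.03,0,1],[0.005,0,0.06,0,1],[0.005,0,0.09,0,1],[0.005,0,0.108,0,1],[0.005,0,0.114,0,1],[0.005,0,0.114,0,0.5],[0.005,0,0.114,0,0.2],[0.005,0,0.114,0,0],[0.005,0,0.114,0,-0.3],[0.005,0,0.114,0,-0.6]]' 40
python3 -m handwheel '[[0,0,0,0,-0.6],[0,0,0,0,-0.6],[0,0,0,0,-0.6],[0,0,-0.02,0,-0.6],[0,0,-0.06,0,-0.6],[0,0,-0.1,0,-0.6],[0,0,-0.13,0,-0.6],[0,0,-0.13,0,-0.6]]'
python3 - <<'E'
from h import *
print(tool((.645,.16,.17)))
E
```

```text
time_s: 13.73
tcp_pos: [0.4366, 0.1578, 0.0424]
tcp_rot: [0.001, 0.707, 0.707, 0.001]
ft_force: [-1.0, -1.5, 4.3]
grip_width: 0.0411
finger_force: 40.2
time_s: 14.4
tcp_pos: [0.4402, 0.1591, 0.1775]
tcp_rot: [0.004, 0.707, 0.707, 0.006]
ft_force: [0.8, 0.1, -2.8]
grip_width: 0.0412
finger_force: 42.0
[0.00075971 0.20466714 0.01041205]
```

```bash

python3 -m handwheel '[[0,0.035,0,0,-0.6],[0,0.07,0,0,-0.6],[0,0.105,0,0,-0.6],[0,0.14,0,0,-0.6],[0,0.175,0,0,-0.6],[0,0.208,0,0,-0.6],[0,0.208,0,0,-0.6],[0,0.208,0,0,-0.6]]'
python3 - <<'E'
from h import *
d=get_image("wrist"); cv2.imwrite("pics/w7.png",d["frame"][:,:,::-1])
s=sense();print(s["tcp_pos"],proj(d,(.645,.16,.024)))
E
```

```text
time_s: 15.07
tcp_pos: [0.6445, 0.1578, 0.1686]
tcp_rot: [-0.001, 0.707, 0.707, -0.001]
ft_force: [-1.5, -0.1, -2.8]
grip_width: 0.0411
finger_force: 42.1
[0.64288674 0.157906   0.16896707] [318.59680548 220.84972137]
```

View pics/w7.png

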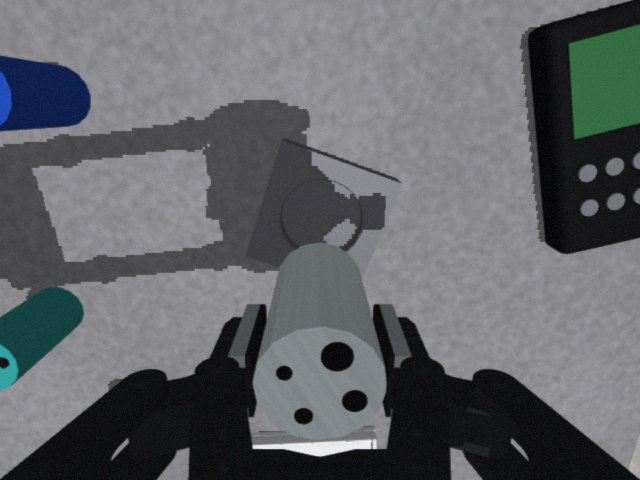

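```bash

python3 - <<'E'
from h import *
d=get_image("wrist");s=sense()
print(ray(d,320,382,.2066),ray(d,321.5,219.5,.024),s["tcp_pos"])
E
```

```text
[0.64468395 0.15840871 0.2066    ] [0.64527983 0.16104406 0.024     ] [0.6421873  0.15797067 0.16948998]
```

Well centre (321.5,219.5), held sleeve top (320,382): a 2.5 mm correction in tool x.

```bash

python3 -m handwheel '[[0.0025,0.001,0.03,0,-0.6],[0.0025,0.001,0.06,0,-0.6],[0.0025,0.001,0.085,0,-0.6],[0.0025,0.001,0.1,0,-0.6],[0.0025,0.001,0.108,0,-0.6],[0.0025,0.001,0.113,0,-0.6],[0.0025,0.001,0.115,0,-0.6],[0.0025,0.001,0.115,0,-0.6],[0.0025,0.001,0.115,0,-0.6]]'
```

```text
time_s: 15.92
tcp_pos: [0.6455, 0.1607, 0.0575]
tcp_rot: [0.001, 0.707, 0.707, 0.001]
ft_force: [-0.6, 0.7, -1.3]
grip_width: 0.0412
finger_force: 42.3
```

```bash

python3 -m handwheel '[[0,0,0.002,0,-0.6],[0,0,0.004,0,-0.6],[0,0,0.0045,0,-0.6],[0,0,0.0045,0,-0.6]]'
python3 -m handwheel '[[0,0,0,0,0],[0,0,0,0,0.5],[0,0,0,0,1],[0,0,0,0,1],[0,0,-0.03,0,1],[0,0,-0.07,0,1],[0,0,-0.11,0,1],[0,0,-0.11,0,1]]'
python3 - <<'E'
from h import *
d=get_image("wrist"); cv2.imwrite("pics/w8.png",d["frame"][120:480,160:480,::-1])
print(tool((.47,-.0075,.15)))
E
```

```text
time_s: 16.25
tcp_pos: [0.6453, 0.1605, 0.0525]
tcp_rot: [0.0, 0.707, 0.707, 0.001]
ft_force: [-0.6, -0.6, 1.3]
grip_width: 0.0412
finger_force: 42.5
time_s: 16.92
tcp_pos: [0.65, 0.1613, 0.1708]
tcp_rot: [0.005, 0.707, 0.707, 0.007]
ft_force: [1.5, -0.2, 0.6]
grip_width: 0.0851
finger_force: 0.0
[-0.16853009 -0.17848639  0.01503898]
```

View pics/w8.png

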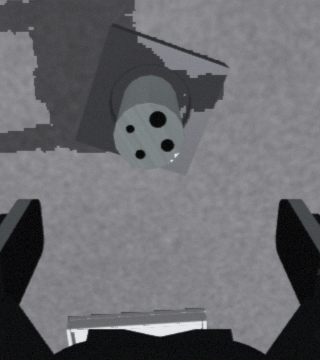

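The thick sleeve stands upright in the wide well (crop (150,140)). Next, the thin sleeve.

```bash

python3 -m handwheel '[[-0.025,-0.027,0,0,1],[-0.05,-0.054,0,0,1],[-0.075,-0.08,0,0,1],[-0.1,-0.107,0,0,1],[-0.125,-0.134,0,0,1],[-0.15,-0.16,0,0,1],[-0.168,-0.175,0.01,0,1],[-0.168,-0.175,0.01,0,1],[-0.168,-0.175,0.01,0,1]]'
python3 - <<'E'
from h import *
d=get_image("wrist"); cv2.imwrite("pics/w9.png",d["frame"][120:400,160:480,::-1])
s=sense();print(s["tcp_pos"],tool((.47,-.0075,.042)),proj(d,(.47,-.0075,.08)))
E
```

```text
time_s: 17.72
tcp_pos: [0.4684, -0.008, 0.1507]
tcp_rot: [-0.001, 0.708, 0.706, -0.0]
ft_force: [0.4, 0.4, -0.2]
grip_width: 0.0854
finger_force: 0.0
[ 0.46979466 -0.00757174  0.15121543] [2.17844697e-05 2.17939071e-04 1.09215428e-01] [319.94380477 258.4895434 ]
```

View pics/w9.png

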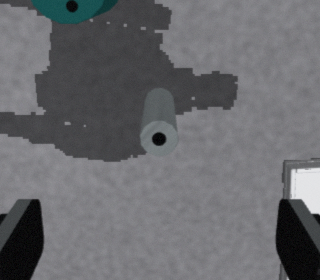

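Thin sleeve top at (319,258), matching the prediction. Grasp and lift.

```bash

python3 -m handwheel '[[0,0,0.03,0,1],[0,0,0.06,0,1],[0,0,0.09,0,1],[0,0,0.105,0,0.8],[0,0,0.109,0,0.4],[0,0,0.109,0,0.1],[0,0,0.109,0,-0.2],[0,0,0.109,0,-0.5],[0,0,0.109,0,-0.8],[0,0,0.109,0,-0.8]]' 30
python3 -m handwheel '[[0,0,0,0,-0.8],[0,0,0,0,-0.8],[0,0,0,0,-0.8],[0,0,0,0,-0.8]]'
python3 -m handwheel '[[0,0,-0.03,0,-0.8],[0,0,-0.07,0,-0.8],[0,0,-0.11,0,-0.8],[0,0,-0.13,0,-0.8],[0,0,-0.13,0,-0.8],[0,0,-0.13,0,-0.8]]'
python3 - <<'E'
from h import *
print(tool((.530,.3845,.175)))
E
```

```text
time_s: 18.6
tcp_pos: [0.4712, -0.0076, 0.0438]
tcp_rot: [0.001, 0.707, 0.707, 0.001]
ft_force: [0.8, -0.3, 1.6]
grip_width: 0.0207
finger_force: 29.4
time_s: 18.93
tcp_pos: [0.4713, -0.0077, 0.0438]
tcp_rot: [0.001, 0.707, 0.707, 0.001]
ft_force: [1.4, 1.5, 5.9]
grip_width: 0.0209
finger_force: 29.8
time_s: 19.43
tcp_pos: [0.4699, -0.0077, 0.1734]
tcp_rot: [0.001, 0.707, 0.707, 0.0]
ft_force: [-1.0, 0.0, -1.8]
grip_width: 0.0212
finger_force: 29.8
[ 0.39218253  0.06012292 -0.00174846]
```

```bash

python3 -m handwheel '[[0.039,0.006,0,0,-0.8],[0.078,0.012,0,0,-0.8],[0.117,0.018,0,0,-0.8],[0.157,0.024,0,0,-0.8],[0.196,0.03,0,0,-0.8],[0.235,0.036,0,0,-0.8],[0.274,0.042,0,0,-0.8],[0.314,0.048,0,0,-0.8],[0.353,0.054,0,0,-0.8],[0.392,0.06,0,0,-0.8]]'
python3 -m handwheel '[[0,0,0,0,-0.8],[0,0,0,0,-0.8],[0,0,0,0,-0.8]]'
python3 - <<'E'
from h import *
d=get_image("wrist"); cv2.imwrite("pics/w10.png",d["frame"][:,:,::-1])
s=sense();print(s["tcp_pos"],proj(d,(.530,.3845,.024)),tool((.530,.3845,.054)))
E
```

```text
time_s: 20.27
tcp_pos: [0.5281, 0.3855, 0.1692]
tcp_rot: [-0.001, 0.707, 0.707, -0.003]
ft_force: [1.9, -0.6, -1.1]
grip_width: 0.0215
finger_force: 29.7
time_s: 20.52
tcp_pos: [0.5282, 0.3834, 0.1697]
tcp_rot: [-0.0, 0.707, 0.707, -0.003]
ft_force: [-0.4, 0.2, -1.5]
grip_width: 0.0214
finger_force: 29.7
[0.52857662 0.38293015 0.17047158] [320.76952011 221.31600212] [0.00192215 0.00185358 0.11646025]
```

View pics/w10.png

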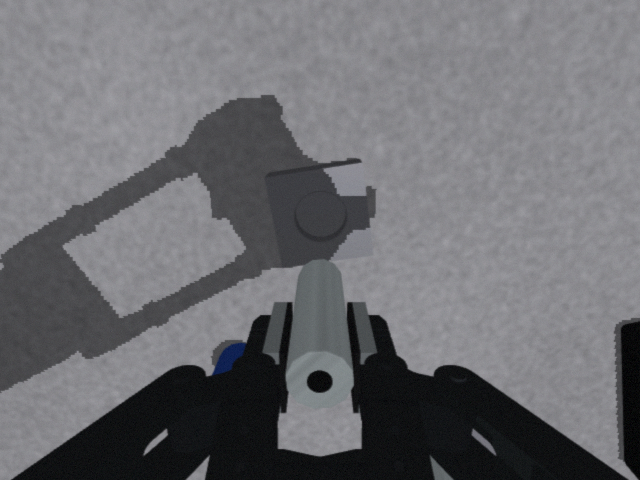

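Narrow well rim centre at (320,215), held sleeve top at (319,380).

```bash

python3 - <<'E'
from h import *
d=get_image("wrist");s=sense()
print(ray(d,319,380,s["tcp_pos"][2]+.0362),ray(d,320,215,.024),s["tcp_pos"])
E
```

```text
[0.53004319 0.3836858  0.20733151] [0.52991019 0.38869308 0.024     ] [0.52892549 0.38274785 0.17113151]
```

```bash

python3 -m handwheel '[[0.005,0,0.03,0,-0.8],[0.005,0,0.06,0,-0.8],[0.005,0,0.085,0,-0.8],[0.005,0,0.1,0,-0.8],[0.005,0,0.108,0,-0.8],[0.005,0,0.112,0,-0.8],[0.005,0,0.114,0,-0.8],[0.005,0,0.114,0,-0.8],[0.005,0,0.114,0,-0.8]]'
```

```text
time_s: 21.37
tcp_pos: [0.5306, 0.3897, 0.0599]
tcp_rot: [0.0, 0.707, 0.707, 0.001]
ft_force: [-0.1, -0.3, -0.4]
grip_width: 0.0212
finger_force: 29.8
```

```bash

python3 -m handwheel '[[0,0,0.003,0,-0.8],[0,0,0.005,0,-0.8],[0,0,0.006,0,-0.8],[0,0,0.006,0,-0.8],[0,0,0.006,0,-0.8]]'
python3 -m handwheel '[[0,0,0,0,0],[0,0,0,0,0.5],[0,0,0,0,1],[0,0,0,0,1],[0,0,-0.03,0,1],[0,0,-0.07,0,1],[0,0,-0.11,0,1],[0,0,-0.11,0,1]]'
python3 - <<'E'
from h import *
d=get_image("wrist"); cv2.imwrite("pics/w11.png",d["frame"][120:400,160:480,::-1])
E
python3 -m handwheel '[[-0.04,-0.01,0,7,1],[-0.08,-0.02,0,14,1],[-0.12,-0.03,0,21,1],[-0.16,-0.04,0,28,1],[-0.2,-0.05,0,35,1],[-0.24,-0.06,0,42,1],[-0.28,-0.07,0,49,1],[-0.32,-0.08,0,56,1],[-0.36,-0.09,0,63,1],[-0.4,-0.1,0,70,1]]'
python3 - <<'E'
from h import *
print(tool((.357,-.295,.15)))
E
```

```text
time_s: 21.78
tcp_pos: [0.5302, 0.3898, 0.0538]
tcp_rot: [0.0, 0.707, 0.707, 0.001]
ft_force: [-1.5, -1.2, 5.9]
grip_width: 0.0213
finger_force: 30.2
time_s: 22.45
tcp_pos: [0.5341, 0.3921, 0.1714]
tcp_rot: [0.002, 0.707, 0.707, 0.008]
ft_force: [1.3, 0.8, 0.0]
grip_width: 0.0854
finger_force: 0.0
time_s: 23.33
tcp_pos: [0.4282, -0.012, 0.1617]
tcp_rot: [-0.0, 0.985, 0.171, -0.001]
ft_force: [1.1, -0.7, -0.0]
grip_width: 0.0855
finger_force: 0.0
[-0.16237596  0.24246972  0.01172884]
```

View pics/w11.png

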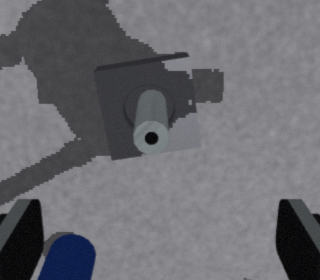

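The thin sleeve stands in the narrow well (crop (150,125)). Next, the adapter.

```bash

python3 -m handwheel '[[-0.02,0.03,0,5,1],[-0.04,0.06,0,10,1],[-0.06,0.09,0,15,1],[-0.08,0.12,0,20,1],[-0.1,0.15,0,20,1],[-0.12,0.18,0,20,1],[-0.14,0.21,0,20,1],[-0.162,0.242,0.01,20,1],[-0.162,0.242,0.01,20,1],[-0.162,0.242,0.01,20,1]]'
python3 - <<'E'
from h import *
d=get_image("wrist"); im=d["frame"].copy()
s=sense();p=proj(d,(.357,-.295,.047));print(s["tcp_pos"],s["tcp_rot"],p,tool((.357,-.295,.026)))
a=cv2.resize(im[140:340,200:500,::-1],(600,400),interpolation=cv2.INTER_CUBIC)
t=get_image("scene")
b=cv2.resize(t["frame"][100:400,100:500,::-1],(266,200)); b=cv2.copyMakeBorder(b,0,200,0,0,cv2.BORDER_CONSTANT)
cv2.imwrite("pics/w12.png",cv2.hconcat([a,b])[:, :800])
E
```

```text
time_s: 24.17
tcp_pos: [0.3591, -0.2943, 0.1511]
tcp_rot: [-0.001, 1.0, -0.002, -0.001]
ft_force: [-0.2, 1.0, -0.4]
grip_width: 0.0856
finger_force: 0.0
[ 0.35944507 -0.2929318   0.15136478] [-1.40106008e-03  9.99998050e-01 -1.01985272e-03 -9.47321963e-04] [320.91482505 246.11230224] [-0.00220296  0.00242423  0.12536289]
```

View pics/w12.png

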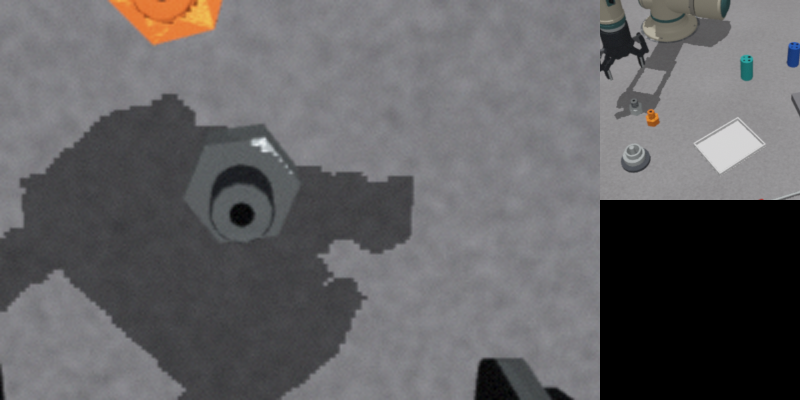

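The steel adapter's stub top is at (321,246), matching the prediction. The ring stack looks fine in the scene inset.

```bash

python3 -m handwheel '[[-0.002,0.001,0.03,0,1],[-0.002,0.001,0.06,0,1],[-0.002,0.001,0.09,0,1],[-0.002,0.001,0.11,0,0.8],[-0.002,0.001,0.118,0,0.4],[-0.002,0.001,0.122,0,0.1],[-0.002,0.001,0.124,0,-0.2],[-0.002,0.001,0.124,0,-0.5],[-0.002,0.001,0.124,0,-0.9],[-0.002,0.001,0.124,0,-0.9]]' 50
python3 -m handwheel '[[0,0,0,0,-0.9],[0,0,0,0,-0.9],[0,0,0,0,-0.9],[0,0,0,0,-0.9]]'
python3 -m handwheel '[[0,0,-0.03,0,-0.9],[0,0,-0.07,0,-0.9],[0,0,-0.1,0,-0.9],[0,0,-0.1,0,-0.9],[0,0,-0.1,0,-0.9]]'
python3 - <<'E'
from h import *
print(tool((.636,-.127,.13)))
E
```

```text
time_s: 25.1
tcp_pos: [0.3593, -0.295, 0.0299]
tcp_rot: [0.001, 1.0, 0.0, 0.001]
ft_force: [0.5, 0.9, 2.2]
grip_width: 0.0177
finger_force: 48.9
time_s: 25.43
tcp_pos: [0.3594, -0.295, 0.0298]
tcp_rot: [0.001, 1.0, -0.0, 0.001]
ft_force: [0.9, 1.7, 6.2]
grip_width: 0.0178
finger_force: 49.4
time_s: 25.85
tcp_pos: [0.3591, -0.2954, 0.1303]
tcp_rot: [0.002, 1.0, 0.0, 0.001]
ft_force: [0.0, -1.0, -3.0]
grip_width: 0.018
finger_force: 49.6
[ 0.27691426 -0.16833636  0.00047216]
```

```bash

python3 -m handwheel '[[0.034,-0.021,0,0,-0.9],[0.069,-0.042,0,0,-0.9],[0.104,-0.063,0,0,-0.9],[0.138,-0.084,0,0,-0.9],[0.173,-0.105,0,0,-0.9],[0.208,-0.126,0,0,-0.9],[0.242,-0.147,0,0,-0.9],[0.277,-0.168,0,0,-0.9],[0.277,-0.168,0,0,-0.9],[0.277,-0.168,0,0,-0.9]]'
python3 -m handwheel '[[0,0,0.03,0,-0.9],[0,0,0.055,0,-0.9],[0,0,0.072,0,-0.9],[0,0,0.082,0,-0.9],[0,0,0.088,0,-0.9],[0,0,0.09,0,-0.9],[0,0,0.09,0,-0.9],[0,0,0.09,0,-0.9]]'
```

```text
time_s: 26.68
tcp_pos: [0.6354, -0.1245, 0.1253]
tcp_rot: [-0.001, 1.0, 0.002, -0.002]
ft_force: [0.0, -0.1, -1.3]
grip_width: 0.0177
finger_force: 49.5
time_s: 27.35
tcp_pos: [0.6359, -0.1269, 0.0396]
tcp_rot: [0.0, 1.0, -0.0, 0.001]
ft_force: [-0.7, -0.3, -1.3]
grip_width: 0.018
finger_force: 49.5
```

Target TCP z is about 0.034; lower 5 mm more.

```bash

python3 -m handwheel '[[0,0,0.002,0,-0.9],[0,0,0.004,0,-0.9],[0,0,0.0055,0,-0.9],[0,0,0.0055,0,-0.9],[0,0,0.0055,0,-0.9]]'
```

```text
time_s: 27.77
tcp_pos: [0.6358, -0.1264, 0.0339]
tcp_rot: [0.0, 1.0, 0.0, 0.001]
ft_force: [-0.5, -0.1, 3.6]
grip_width: 0.0176
finger_force: 50.0
```

```bash

python3 -m handwheel '[[0,0,0,0,-0.5],[0,0,0,0,0],[0,0,0,0,0.5],[0,0,0,0,0.5],[0,0,0,0,0.5],[0,0,-0.03,0,0.5],[0,0,-0.07,0,0.5],[0,0,-0.11,0,0.5],[0,0,-0.15,0,0.5],[0,0,-0.15,0,0.5]]'
python3 -m handwheel '[[-0.04,0,0,0,0.5],[-0.08,0,0,0,0.5],[-0.12,0,0,0,0.5],[-0.16,0,0,0,0.5],[-0.2,0,0,0,0.5],[-0.2,0,0,0,0.5],[-0.2,0,0,0,0.5],[-0.2,0,0,0,0.5]]'
python3 - <<'E'
from h import *
for n in("scene","side"):
    d=get_image(n); x,y=.636,-.1265
    g=cv2.cvtColor(d["frame"],cv2.COLOR_RGB2GRAY)
    top,bot=proj(d,(x,y,.051)),proj(d,(x,y,.004)); print(n,top.round(1),bot.round(1))
    u,v=map(int,(top+bot)/2); print(g[v-24:v+26:3,u-24:u+25:4])
E
```

```text
time_s: 28.6
tcp_pos: [0.6403, -0.1277, 0.1926]
tcp_rot: [0.003, 1.0, 0.0, 0.008]
ft_force: [0.6, 0.7, 0.3]
grip_width: 0.0643
finger_force: 0.0
time_s: 29.27
tcp_pos: [0.4363, -0.1268, 0.1837]
tcp_rot: [0.001, 1.0, -0.0, 0.001]
ft_force: [0.6, 0.1, 0.3]
grip_width: 0.0642
finger_force: 0.0
scene [296.1 301.3] [296.9 316.9]
[[142 146 142 145 146 196 144 193 209 210 152 199 144]
 [142 139 143 163 173 151 208 210 210 210 209 143 186]
 [140 141 194 148 156 210 210 209 210 209 210 208 143]
 [143 203 145 190 210 210 209 210 210 209 210 210 183]
 [187 148 206 210 210 187 175 208 210 210 210 209 209]
 [148 209 209 209 208 145  82 179 209 210 210 210 210]
 [209 209 209 210 196 169 172 120 206 210 210 210 210]
 [210 210 210 205 202  79  76 131 192 210 210 210 211]
 [210 210 210 207 186  65  77 124 181 211 210 210 210]
 [210 210 211 207 192 174 136 181 166 210 211 210 210]
 [210 210 209 208 141 169 186 153 114 210 209 210 210]
 [211 211 209 210 117 117 121 112 122 211 210 210 210]
 [210 210 210 210 139 117 118 126 208 211 210 210 211]
 [211 211 210 210 210 207 177 208 209 211 210 210 210]
 [21
[... 430 characters left out ...]
23 147 138 136 139 138 137 133 171 250]
 [139 183 192 223 222 224 181 191 231 213 122 134 138]
 [137 186 224 222 221 226 187 160 222 223 222 222 224]
 [136 108 223 222 223 226  86  79 226 223 222 220 222]
 [207 191 221 222 222 169  71  82 189 222 222 222 223]
 [184 223 224 220 221 168 223  96 179 223 222 222 222]
 [113 223 222 223 224 103  99 108 105 223 223 220 214]
 [194 221 223 221 222 102 108 109 104 224 222 223 216]
 [224 222 223 223 224 226  99 113 234 223 223 223 199]
 [221 223 224 221 221 224 224 222 223 222 222 223 139]
 [223 221 223 222 222 223 222 222 222 221 221 223  96]
 [135 133 152 210 231 223 224 223 222 222 223 222 114]
 [169 134 141 137 138 136 138 134 133 177 227 228 137]]
```

In both views the adapter shows as a narrow stub over a wider base, at the predicted tray spot and surrounded by white floor. It stands upright.

```bash
python3 -c "
from bench import *
print(job_done())"
```

```text
the job is handed in; nothing more can be done
None
```

All five parts are put away as asked and the job is handed in at about 30 s; wrist pictures showed the rings and both sleeves seated, but the adapter in the tray was only checked from pixel values, as my picture views were used up.

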